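Dip the water boiler's level gauge

TASK

Check the water level in the countertop boiler: turn its selector knob to the off mark (the long bar), then take the gauge rod by its handle from its rest, push it down the boiler's slanted dip neck until the collar stops on the mouth, and draw it right out again. Finish while holding the rod level by its handle, still and for reading, with its tip low over the drip saucer and the rod touching nothing but the gripper; do not put it down or let go, leave the knob at off and leave the other things where they stand.

Things in the scene. Friction and masses are not known exactly. Their poses are not given: they have to be found in the camera images.
- boiler: countertop water boiler, fixed: steel tank 230 (x) by 250 (y) mm, black deck 155 mm above the worktop. Origin: centre of its underside; x to its back, y to its left, z up. In front a tap and drip tray reach to x = -192 mm; a low hatch handle, 21 mm above the deck, stands at x = 55 mm. The dip neck slants out of the right (-y) flank at x = -30 mm.
- selector (a joint): angle (rad) of the selector knob about the vertical, positive anticlockwise from above. At 0 the bar's white pointer end points to the boiler's +x, at one dot. Three click stops: -0.70 (right, two dots), 0 and +0.70 (left, one long bar: off); ends at -0.82 and 0.82. Half way between stops is a hump of about 0.12 Nm; past it the knob falls into the next stop.
- selector_grip (a point): on the selector knob's vertical axis at the height to grip it, 187.5 mm above the worktop. The knob is a black disc 42 mm across, its top 22 mm below this point, carrying a bar 40 mm long and 12 mm wide whose top is 6 mm above this point; grip the bar across its 12 mm.
- dip_neck: the boiler's guide tube for the gauge, steel, slanting up and out to the boiler's right at 35 degrees above the horizontal, 60 mm long outside the tank. Origin: centre of its mouth, 147 mm above the worktop; z points out of the mouth along the axis, x is parallel to the boiler's x. Bore 12 mm, flared over the last 10 mm to 20 mm; rim 27 mm across. The rod fits in for its full 130 mm.
- gauge_rod: loose gauge rod, 0.09 kg. Origin: on its axis, in the collar's front face; x points to the tip. Round steel rod 8 mm, 130 mm from collar to rounded tip, ring grooves near the tip. Round collar 28 mm across, x = -8 to 0 mm. Black handle 16 by 16 mm square, two sides upright in the rest, x = -98 to -8 mm; grip across these sides near x = -55 mm. Centre of mass 7 mm ahead of the collar face.
- gauge_tip (a point): the tip of the gauge rod, 130 mm ahead of the collar face on its axis
- rest: the rod's rest, fixed: wooden foot 170 x 56 x 12 mm, two slotted steel posts 36 mm wide, 8 mm thick: at x = -58 mm (under the handle behind the collar, slot 20.5 mm wide, 8 deep) and x = 58 mm (slot 12.5 mm, 7 deep). Origin: centre of its underside; x the way the tip points. The rod lies level, axis 50 mm above the worktop, collar face at x = -40 mm; lift it straight up.
- saucer: the white porcelain drip saucer, loose, 100 mm across and 15 mm high; origin: centre of its underside
- white_bowl: white porcelain tasting bowl near the table's front edge, 88 mm across, 52 mm high, a bystander; origin: centre of its underside
- cup_3: lidded white tasting cup at the back of the table, 62 mm across, 60 mm high without the lid, a bystander; origin on its underside
- lid_20: white porcelain cup lid with a knob, lying at the table's front edge on the right, 66 mm across, 31 mm high, a bystander; origin: centre of its underside
- tea_scoop: wooden tea scoop lying at the back of the table, 160 mm long, 14 mm high, a bystander; origin: centre of its underside

How it is judged:
By the outcome, as a careful person would: the job done as asked, in the order asked, and still so for the second after the job is handed in, while the arm keeps its last pose, push and grip.
It also fails if it takes over 72 s, if anything falls off the work surface, if the arm or the gripper's body presses on something with over 40 N, if the wrist force passes 120 N, or if a joint passes its speed limit or range.

ROBOT

A 6-joint arm with a two-finger parallel gripper is mounted at the origin on a cart in front of the work surface, level with it; the furniture and walls round the work are solid. World frame = base frame: x ahead of the robot, y to its left, z up, the work surface at z = 0. Lengths are in m, angles in rad, forces in N, time in s.
With the tool pointing down it reaches from about 0.3 to 0.825 m from the base axis. Payload 5.4 kg.
Tool frame: the origin (TCP) lies midway between the tips of the shut fingers; the grasp point (between the pads) lies 19 mm behind it (grip_point_offset is the distance from the TCP to the grasp point, in m); z points along the fingers, y is the line along which they close (so a half turn about z gives the same grasp; the last joint's range is limited). The gripper opens to 92 mm and grips with 3 to 60 N. Pads are 20 mm wide; open, the fingers measure 128 mm over their backs; the gripper's body (75 mm by 189 mm) begins 69 mm behind the grasp point.
Start: joints at [1.056, 0.158, 1.597, -0, 1.386, -0.21], TCP at [0.173, 0.548, 0.215] pointing down, gripper open.
Joint ranges: [-2.91, 2.91], [-0.94, 2.29], [0.18, 2.7], [-1.29, 4.43], [0.17, 2.64], [-3, 3]. Speed limits (rad/s): [2.57, 2.57, 3.14, 3.14, 3.14, 3.14].

INTERFACE

Orientations are given as a unit quaternion [w, x, y, z].
In Python, from station import state, capture, calibration, job_done, grip_point_offset gives the robot as it stands.
- The arm moves only by the tool drive_tool, never from a script. Its argument "rows" is a list of rows, each a list of 2 entries, a list of its own where there are three numbers: the shift along the tool's x, y, z in mm, then the turn, a rotation vector about the tool's x, y, z in degrees. In form: [[[dx, dy, dz], [rx, ry, rz]], ...]. A call has exactly 10 rows; each row is the pose to reach, as a shift and turn from the pose commanded when the call began, along the tool's axes at that moment; what a row does not reach only later rows make up. A row lasts 1/12 s, in which the tool goes at most 41.7 mm and 7.16 degrees, less where a joint would pass 70% of its speed; a pose out of reach is approached as far as the arm can. A call with a gripper value outside its range is refused whole. "grip" is the closure, from -1 (fully open) to 1 (shut), set as the call begins (left out, the last holds). The fingers move at their own pace and stop on an object; "newtons" is the grip in N (left out, the last holds). Time passes only in rows, so rows that repeat a pose let the fingers close, or fill a call up. It gives the time, the measured TCP pose, the force, the opening and the grip force at its end, in the units of the state.
- state(): the state, without advancing time (a new reading comes with each control period).
- capture(name): name is "side" or "top"; returns the picture (420x560x3 uint8, blue, green, red); there is no depth.
- calibration(name): a dict with "intrinsics" (3x3 intrinsics, pixels), "world_from_camera" (4x4, takes a point from camera to world coordinates). Camera axes: x right, y down, z forward; pixel columns grow to the right and rows downward; lengths in m; the calibration is good to about 2 mm. A picture is of the moment at which its call begins. calibration takes no time and is no camera call.
- job_done(): hands the job in; it is judged then, once.
The state is a dict: "time": time; "joints": joint angles; "joint_velocities": joint speeds; "effort": joint torques, N m; "eef_pos": TCP position; "orientation": TCP orientation; "wrist_force": force on the tool from outside, world axes, zero at the start; "ft_torque": the same for the moment, N m; "width": opening from 0.0 (shut) to 1.0 (fully open); "grasp_force": force on a finger pad.
Only numpy, scipy, OpenCV 4.12 (cv2) and the standard library are available. Lean on these libraries where they do the work, as an engineer would, in place of code of your own. Each camera call takes 0.05 s, during which the arm holds its last target. There are 200 camera calls.

## Working session

There is one attempt and no reset: what is moved stays moved. The work goes in short steps, Python scripts to look and compute and a tool call to move; the robot and the scene stay as the last step left them, time stands still between calls to the robot, and variables do not carry over. Pictures are saved under pics/ and viewed, at most 13 in all, crops included, and the job is handed in when it is done.

Besides the shell and the picture viewer there is one more tool, called after "Request:" as name(argument=value, ...), one argument or row to a line, values as JSON. drive_tool: Moves the arm, as the interface text tells. Its arguments: {"type":"object","properties":{"rows":{"type":"array"},"grip":{"type":"number"},"newtons":{"type":"number"}},"required":["rows"]}

```bash
mkdir -p pics; python3 - <<'E'
from station import *
import cv2
print(state()); print(grip_point_offset if not callable(grip_point_offset) else grip_point_offset())
for n in("top","side"):
    cv2.imwrite(f"pics/{n}0.png",capture(n)); c=calibration(n); print(n,c)
E
```

```text
{'time': 0.0, 'joints': array([ 1.05589054e+00,  1.59034335e-01,  1.59822086e+00,  9.55512303e-06,
        1.38617125e+00, -2.10138136e-01]), 'joint_velocities': array([ 0.00092574,  0.00186913,  0.00080248, -0.00110708,  0.00160748,
        0.00087552]), 'effort': array([ 2.61228888e-04, -3.85582566e+01, -3.22110379e+01,  7.00647198e-02,
        3.80981388e-02, -1.30023018e-04]), 'eef_pos': array([0.17227015, 0.54794377, 0.21363287]), 'orientation': array([-3.29551876e-04,  1.51795569e-01,  9.88411485e-01, -8.55636348e-04]), 'wrist_force': array([ 0.38613106, -0.78096638, -0.15006957]), 'ft_torque': array([-0.00467103,  0.00876114,  0.0474206 ]), 'grasp_force': 0.0, 'width': 1.0016639202728426}
0.0187
top {'intrinsics': array([[432.54421365,   0.        , 279.93852025],
       [  0.        , 432.54421365, 213.26208587],
       [  0.        ,   0.        ,   1.        ]]), 'world_from_camera': array([[ 0.02093552, -0.98250499,  0.18505578,  0.3405189 ],
       [-0.99967272, -0.02329354, -0.01057705, -0.0587529 ],
       [ 0.01470261, -0.18477378, -0.9826711 ,  1.25996001],
       [ 0.        ,  0.        ,  0.        ,  1.        ]])}
side {'intrinsics': array([[431.70054896,   0.        , 285.79026728],
       [  0.        , 431.70054896, 211.13392994],
       [  0.        ,   0.        ,   1.        ]]), 'world_from_camera': array([[ 0.99952692, -0.00161476, -0.0307138 ,  0.58634599],
       [ 0.0258059 , -0.49927882,  0.86605699, -1.18196589],
       [-0.01673322, -0.86643987, -0.49900095,  0.7678273 ],
       [ 0.        ,  0.        ,  0.        ,  1.        ]])}
```

View pics/top0.png

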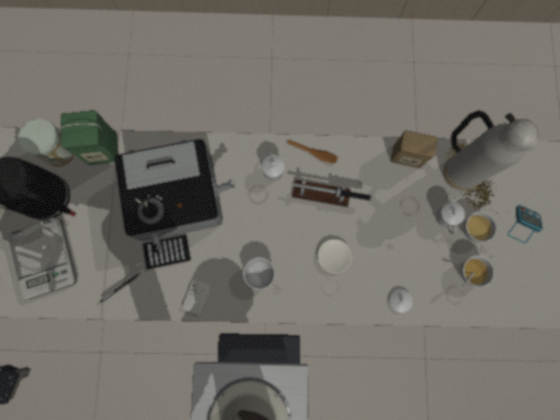

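View pics/side0.png

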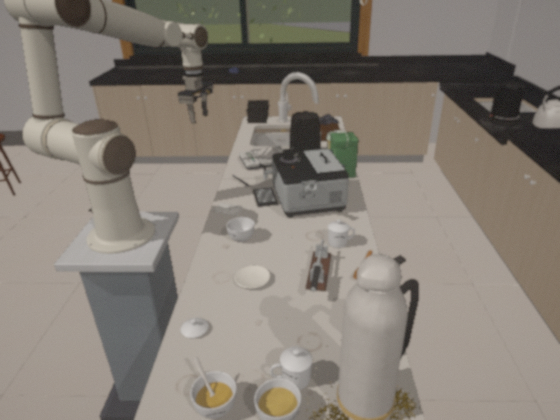

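```bash
python3 - <<'E'
import cv2,numpy as np
def crop(n,c0,r0,w,h,k):
    im=cv2.imread(f"pics/{n}0.png")[r0:r0+h,c0:c0+w]
    im=cv2.convertScaleAbs(im,alpha=1.5,beta=10)
    im=cv2.resize(im,None,fx=k,fy=k,interpolation=cv2.INTER_CUBIC)
    for i in range(0,w,10):
        cv2.line(im,(i*k,0),(i*k,8),(0,255,255),1); cv2.putText(im,str(c0+i),(i*k,18),0,.33,(0,255,255),1)
    for i in range(0,h,10):
        cv2.line(im,(0,i*k),(8,i*k),(0,255,255),1); cv2.putText(im,str(r0+i),(9,i*k+4),0,.33,(0,255,255),1)
    return im
cv2.imwrite("pics/c1.png",crop("top",110,135,130,98,6))
a=crop("top",285,168,92,60,8); cv2.imwrite("pics/c2.png",a)
cv2.imwrite("pics/c3.png",crop("side",265,140,90,74,8))
E
```

```text
(no output)
```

View pics/c1.png

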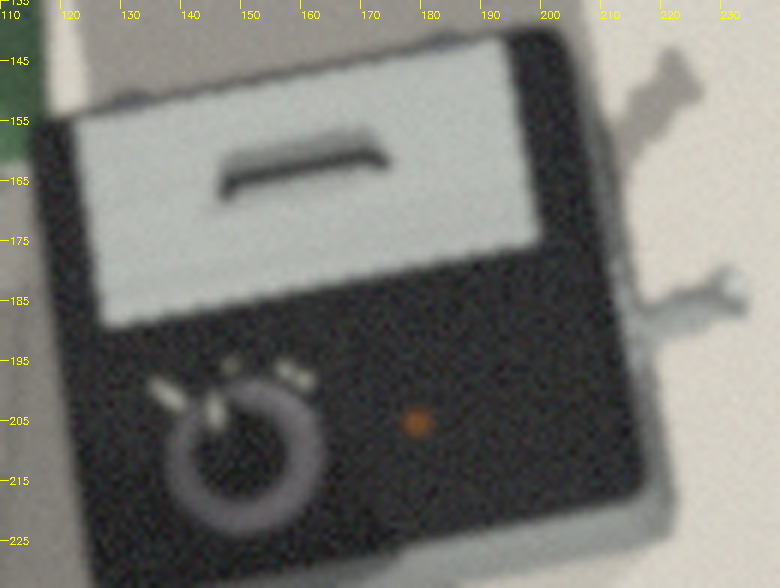

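View pics/c2.png

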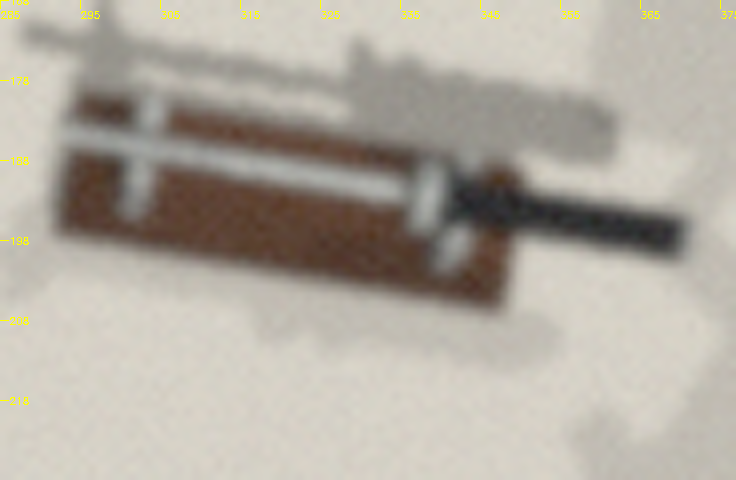

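View pics/c3.png

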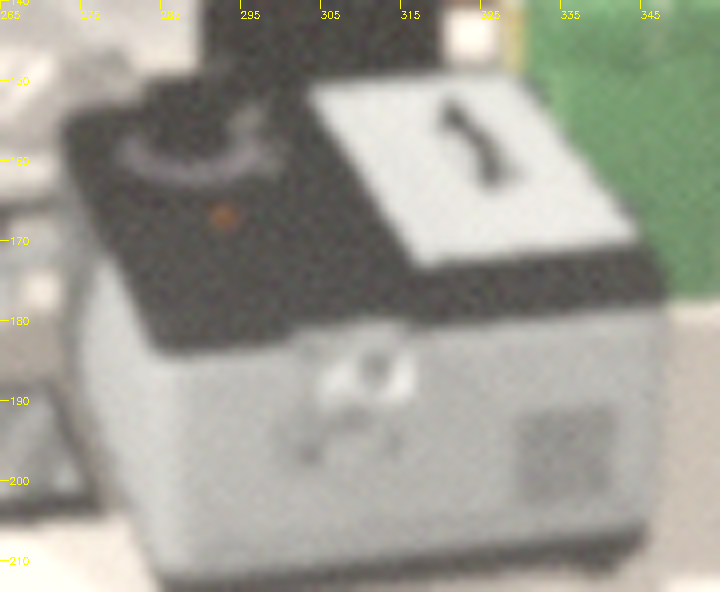

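```bash
cat > h.py <<'E'
import numpy as np, cv2
from station import *
C={n:calibration(n) for n in("top","side")}
def ray(n,uv):
    T=C[n]["world_from_camera"];d=T[:3,:3]@np.linalg.inv(C[n]["intrinsics"])@[*uv,1.];return T[:3,3],d/np.linalg.norm(d)
def atz(n,uv,z):
    o,d=ray(n,uv);return o+d*(z-o[2])/d[2]
def tri(a,b):
    A=0;B=0
    for n,uv in(("top",a),("side",b)):
        o,d=ray(n,uv);P=np.eye(3)-np.outer(d,d);A=A+P;B=B+P@o
    return np.linalg.solve(A,B)
def proj(n,p):
    T=C[n]["world_from_camera"];q=C[n]["intrinsics"]@(T[:3,:3].T@(np.array(p)-T[:3,3]));return (q[:2]/q[2]).round(1)
np.set_printoptions(precision=4,suppress=True)
E
python3 - <<'E'
from h import *
print("deck BL BR FR",*[atz("top",p,.155) for p in((115.5,155.5),(204.5,139),(218.5,219.5))])
print("deck side FR,BR,FL",*[atz("side",p,.155) for p in((285,184),(348,178),(272.5,155))])
print("ring",atz("top",(150.8,211),.157),"bar,dot,2dots",*[atz("top",p,.156) for p in((137.5,200.5),(148,195.5),(158.5,197))],"pointer",atz("top",(145.5,203.5),.193))
print("disc", atz("top",(150.5,210.5),.165), "ringside",atz("side",(289.5,157.5),.157))
print("mouth top",atz("top",(231.5,183.5),.147),"tri",tri((231.5,183.5),(312,186.5)))
print("hatch handle",atz("top",(146.5,164.5),.174),atz("top",(173,160.5),.174))
for nm,p,z in(("tip",(293,184.5),.05),("collar",(338.5,192),.05),("handleEnd",(370.3,197.5),.055),("handlestart",(341,192.5),.055)): print(nm,atz("top",p,z))
print("foot",*[atz("top",p,.012) for p in((292.5,197.5),(347.5,206),(294.5,180),(350,188.5))])
print("saucer",atz("top",(334,256.5),.013),atz("side",(252.5,278),.013))
E
```

```text
deck BL BR FR [0.6941 0.3685 0.155 ] [0.7462 0.1357 0.155 ] [0.5284 0.0879 0.155 ]
deck side FR,BR,FL [0.5416 0.0552 0.155 ] [0.7462 0.0976 0.155 ] [0.489  0.2955 0.155 ]
ring [0.5463 0.2634 0.157 ] bar,dot,2dots [0.5734 0.3002 0.156 ] [0.5873 0.2741 0.156 ] [0.584  0.2465 0.156 ] pointer [0.5584 0.2676 0.193 ]
disc [0.5461 0.2619 0.165 ] ringside [0.5521 0.2664 0.157 ]
mouth top [0.6273 0.0592 0.147 ] tri [0.6281 0.0596 0.1436]
hatch handle [0.6657 0.2789 0.174 ] [0.6782 0.211  0.174 ]
tip [ 0.6537 -0.1077  0.05  ]
collar [ 0.6346 -0.239   0.05  ]
handleEnd [ 0.6195 -0.3295  0.055 ]
handlestart [ 0.6321 -0.2455  0.055 ]
foot [ 0.6238 -0.1083  0.012 ] [ 0.6021 -0.2712  0.012 ] [ 0.6774 -0.1135  0.012 ] [ 0.6554 -0.279   0.012 ]
saucer [ 0.4521 -0.2308  0.013 ] [ 0.4573 -0.2422  0.013 ]
```

```bash
cat >> h.py <<'E'
from scipy.spatial.transform import Rotation as R
def tool(heading_y,tilt=0):
    "tool y heading (deg), pointing down, then tilt about own y (deg)"
    h=np.radians(heading_y); y=np.array([np.cos(h),np.sin(h),0]); z=np.array([0,0,-1.]); x=np.cross(y,z)
    return R.from_matrix(np.c_[x,y,z])*R.from_euler("y",tilt,degrees=True)
def go(grip,Rt):
    "shift mm, rotvec deg from measured pose so that grasp point is at grip"
    s=state(); R0=R.from_quat(s["orientation"],scalar_first=True)
    tcp=np.array(grip)+grip_point_offset*Rt.as_matrix()[:,2]
    print("shift",(R0.inv().apply(tcp-s["eef_pos"])*1000).round(1),"rot",(R0.inv()*Rt).as_rotvec(degrees=True).round(2))
def st():
    s=state();R0=R.from_quat(s["orientation"],scalar_first=True).as_matrix()
    print("t",s["time"],"grip",s["eef_pos"]-grip_point_offset*R0[:,2],"x",R0[:,0],"y",R0[:,1],"z",R0[:,2],"F",s["wrist_force"],"M",s["ft_torque"],"w",s["width"],s["grasp_force"],"j",s["joints"])
E
python3 - <<'E'
from h import *
g=cv2.GaussianBlur(cv2.imread("pics/top0.png"),(0,0),.8)[:,:,1].astype(float)
def edge(p,q,half=3,z=.157):
    # subpixel gradient centroid along normals of segment p-q
    p,q=np.float64(p),np.float64(q);t=(q-p)/np.linalg.norm(q-p);n=np.array([-t[1],t[0]]);P=[]
    for s in np.linspace(.1,.9,40):
        c=p+s*(q-p);k=np.arange(-half,half+.01,.25);xy=(c+k[:,None]*n).astype(np.float32)
        v=cv2.remap(g.astype(np.float32),xy[:,0].copy(),xy[:,1].copy(),1)[:,0];w=abs(np.gradient(v));w=np.maximum(w-.3*w.max(),0);P.append(c+n*(w@k)/w.sum())
    W=np.array([atz("top",u,z)[:2] for u in P]);vx,vy,x0,y0=cv2.fitLine(W.astype(np.float32),1,0,.01,.01).ravel()
    return np.degrees(np.arctan2(vy,vx)),(round(float(x0),4),round(float(y0),4))
print("panel front",edge((126.5,190),(198.5,175.5)),"right",edge((193,142),(199,175)),"left",edge((122,157),(126.5,188)),"deck back",edge((118,155),(195,141),z=.155))
print("foot",edge((292.5,197.5),(347.5,206),z=.012))
st(); go((.546,.263,.28),tool(102.4)); go((.546,.263,.1885),tool(102.4))
print("others",*[atz("top",p,.03) for p in((259,273),(401,300),(273,166),(453,214),(325,153))])
E
```

```text
panel front (np.float32(-76.879074), (0.6199, 0.2537)) right (np.float32(12.873342), (0.6855, 0.1518)) left (np.float32(13.217554), (0.6499, 0.3413)) deck back (np.float32(-77.12713), (0.7156, 0.2698))
foot (np.float32(81.34229), (0.6126, -0.1907))
t 0.1 grip [0.1723 0.548  0.2324] x [-0.9539  0.3001  0.0004] y [ 0.3001  0.9539 -0.0016] z [-0.0008 -0.0015 -1.    ] F [-0.0244 -0.0744 -0.6207] M [-0.0208 -0.0228 -0.0355] w 0.9993204470899905 0.0 j [ 1.0559  0.159   1.5981  0.      1.3862 -0.2101]
shift [-442.  -159.8  -47.5] rot [ -0.09  -0.04 -29.86]
shift [-442.  -159.6   44. ] rot [ -0.09  -0.04 -29.86]
others [ 0.3995 -0.0166  0.03  ] [ 0.3331 -0.4161  0.03  ] [ 0.7137 -0.0485  0.03  ] [ 0.5819 -0.5756  0.03  ] [ 0.7578 -0.2023  0.03  ]
```

Request:
drive_tool(
  rows=[
    [[0, 0, -30], [0, 0, 0]],
    [[-40, -14, -48], [0, 0, -4]],
    [[-80, -29, -48], [0, 0, -8]],
    [[-120, -43, -48], [0, 0, -12]],
    [[-160, -58, -48], [0, 0, -16]],
    [[-200, -72, -48], [0, 0, -20]],
    [[-238, -86, -48], [0, 0, -24]],
    [[-276, -100, -48], [0, 0, -28]],
    [[-314, -114, -48], [0, 0, -30.5]],
    [[-352, -127, -48], [0, 0, -30.5]],
  ],
  grip=0.0,
)

```text
time: 0.93
eef_pos: [0.4692, 0.3215, 0.2622]
orientation: [-0.0, -0.114, 0.993, -0.0]
wrist_force: [0.2, 0.4, 1.0]
width: 0.502
grasp_force: 0.0
```

```bash
python3 - <<'E'
from h import *
st(); go((.546,.263,.25),tool(103)); go((.546,.263,.1885),tool(103))
E
```

```text
t 0.9333 grip [0.4693 0.3215 0.2809] x [-0.9738 -0.2273  0.0006] y [-0.2273  0.9738 -0.    ] z [-0.0006 -0.0001 -1.    ] F [0.187  0.4094 0.9659] M [0.0849 0.0357 0.0031] w 0.5017485828501391 0.0 j [ 0.3883  0.1144  1.5516  0.0001  1.4762 -1.4118]
shift [-61.5 -74.4  30.9] rot [-0.   -0.04  0.14]
shift [-61.5 -74.4  92.4] rot [-0.   -0.04  0.14]
```

Request:
drive_tool(
  rows=[
    [[-25, -30, 10], [0, 0, 0]],
    [[-50, -60, 20], [0, 0, 0]],
    [[-61, -74, 31], [0, 0, 0]],
    [[-61.5, -74.4, 45], [0, 0, 0]],
    [[-61.5, -74.4, 60], [0, 0, 0]],
    [[-61.5, -74.4, 72], [0, 0, 0]],
    [[-61.5, -74.4, 82], [0, 0, 0]],
    [[-61.5, -74.4, 88], [0, 0, 0]],
    [[-61.5, -74.4, 92], [0, 0, 0]],
    [[-61.5, -74.4, 92], [0, 0, 0]],
  ],
)

```text
time: 1.77
eef_pos: [0.5443, 0.2648, 0.1699]
orientation: [-0.001, -0.114, 0.994, -0.0]
wrist_force: [-1.5, 0.3, 0.2]
width: 0.504
grasp_force: 0.0
```

```bash
python3 - <<'E'
from h import *
st()
a=capture("top")[170:250,110:200];b=capture("side")[110:200,240:340]
k=lambda i:cv2.resize(cv2.convertScaleAbs(i,alpha=1.5,beta=10),(395,395),interpolation=2)
cv2.imwrite("pics/k1.png",np.hstack([k(a),k(b)]))
E
```

```text
t 1.7667 grip [0.5443 0.2648 0.1886] x [-0.9741 -0.2261  0.0011] y [-0.2261  0.9741 -0.0001] z [-0.0011 -0.0003 -1.    ] F [-1.5366  0.3046  0.2465] M [ 0.0795 -0.0042  0.0321] w 0.5039773456822224 0.0 j [ 0.2534  0.2719  1.5548 -0.      1.316  -1.5455]
```

View pics/k1.png

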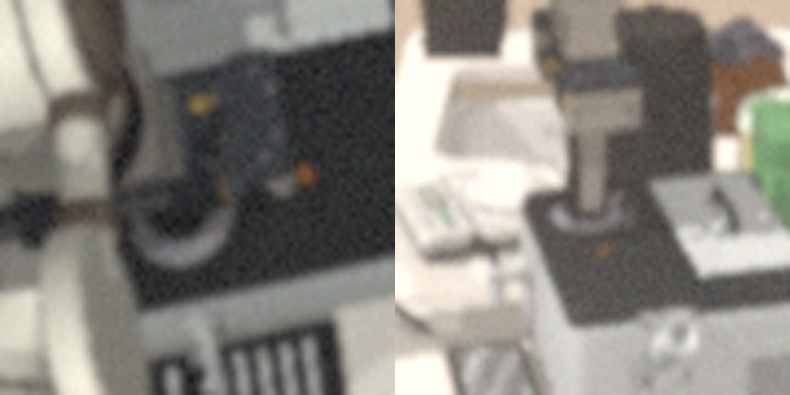

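Over the ring: the fingers straddle the knob (top crop ring at about (180,225), side crop (590,213)). Closing gently.

Request:
drive_tool(
  rows=[
    [[0, 0, 0], [0, 0, 0]],
    [[0, 0, 0], [0, 0, 0]],
    [[0, 0, 0], [0, 0, 0]],
    [[0, 0, 0], [0, 0, 0]],
    [[0, 0, 0], [0, 0, 0]],
    [[0, 0, 0], [0, 0, 0]],
    [[0, 0, 0], [0, 0, 0]],
    [[0, 0, 0], [0, 0, 0]],
    [[0, 0, 0], [0, 0, 0]],
    [[0, 0, 0], [0, 0, 0]],
  ],
  grip=1.0,
  newtons=8,
)

```text
time: 2.7
eef_pos: [0.5451, 0.2641, 0.1708]
orientation: [0.0, -0.113, 0.994, -0.0]
wrist_force: [0.0, -3.9, 2.5]
width: 0.131
grasp_force: 8.0
```

```bash
python3 - <<'E'
from h import *
st()
E
```

```text
t 2.7 grip [0.5451 0.2641 0.1895] x [-0.9743 -0.2254 -0.0002] y [-0.2254  0.9743 -0.001 ] z [ 0.0004 -0.0009 -1.    ] F [ 0.0351 -3.859   2.4813] M [-0.676 -0.008  0.015] w 0.13066104843360524 7.99850307404995 j [ 0.2524  0.2712  1.5537 -0.001   1.3165 -1.5454]
```

Request:
drive_tool(
  rows=[
    [[0, -1, 1], [0, 0, 0]],
    [[0, -1.5, 1], [0, 0, 0]],
    [[0, -1.5, 1], [0, 0, -5]],
    [[0, -1.5, 1], [0, 0, -10]],
    [[0, -1.5, 1], [0, 0, -16]],
    [[0, -1.5, 1], [0, 0, -22]],
    [[0, -1.5, 1], [0, 0, -28]],
    [[0, -1.5, 1], [0, 0, -34]],
    [[0, -1.5, 1], [0, 0, -40]],
    [[0, -1.5, 1], [0, 0, -40]],
  ],
  newtons=30,
)

```text
time: 3.53
eef_pos: [0.5459, 0.2628, 0.1708]
orientation: [0.001, -0.448, 0.894, -0.001]
wrist_force: [-0.2, -4.0, 5.0]
width: 0.126
grasp_force: 30.0
```

```bash
python3 - <<'E'
from h import *
st()
E
```

```text
t 3.5333 grip [0.5459 0.2629 0.1895] x [-0.5977 -0.8017 -0.0008] y [-0.8017  0.5977 -0.0017] z [ 0.0019 -0.0004 -1.    ] F [-0.2466 -3.9752  4.9599] M [-0.7378  0.1511 -0.0035] w 0.1257214399348608 29.996389746665955 j [ 0.25    0.2705  1.5547 -0.0009  1.3147 -2.2507]
```

Request:
drive_tool(
  rows=[
    [[0, 0, 0], [0, 0, 0]],
    [[0, 0, 0], [0, 0, 0]],
    [[0, 0, 0], [0, 0, 0]],
    [[0, 0, 0], [0, 0, 0]],
    [[0, 0, 0], [0, 0, 0]],
    [[0, 0, 0], [0, 0, 0]],
    [[0, 0, -20], [0, 0, 0]],
    [[0, 0, -50], [0, 0, 0]],
    [[0, 0, -80], [0, 0, 0]],
    [[0, 0, -100], [0, 0, 0]],
  ],
  grip=0.0,
)

```text
time: 4.37
eef_pos: [0.5459, 0.2635, 0.2727]
orientation: [0.002, -0.446, 0.895, -0.0]
wrist_force: [0.8, 0.3, -0.0]
width: 0.496
grasp_force: 0.0
```

```bash
python3 - <<'E'
from h import *
st(); go((.6265,-.287,.20),tool(-8.4)); 
E
```

```text
t 4.3667 grip [0.5458 0.2634 0.2914] x [-0.6013 -0.799  -0.0027] y [-0.799   0.6013 -0.0019] z [ 0.0031  0.001  -1.    ] F [ 0.8419  0.2835 -0.0269] M [ 0.0646  0.0344 -0.0392] w 0.4961187777315717 0.0 j [ 0.2504  0.204   1.431   0.0002  1.5034 -2.2461]
shift [ 391.6 -395.2   91.1] rot [  0.17   0.19 151.44]
```

Request:
drive_tool(
  rows=[
    [[25, -25, 0], [0, 0, 7]],
    [[53, -53, 0], [0, 0, 14]],
    [[81, -81, 0], [0, 0, 21]],
    [[109, -109, 0], [0, 0, 28]],
    [[137, -137, 0], [0, 0, 35]],
    [[165, -165, 0], [0, 0, 42]],
    [[193, -193, 0], [0, 0, 49]],
    [[221, -221, 0], [0, 0, 56]],
    [[249, -249, 0], [0, 0, 63]],
    [[277, -277, 0], [0, 0, 70]],
  ],
)

```text
time: 5.2
eef_pos: [0.5999, -0.1266, 0.2697]
orientation: [0.0, 0.151, 0.989, 0.0]
wrist_force: [0.1, 0.4, -0.6]
width: 0.502
grasp_force: 0.0
```

```bash
python3 - <<'E'
from h import *
a=capture("top")
cv2.imwrite("pics/k2.png",cv2.resize(cv2.convertScaleAbs(a[170:245,110:210],alpha=1.5,beta=10),None,fx=6,fy=6,interpolation=2))
st(); go((.6265,-.287,.16),tool(-8.4)); 
E
```

```text
t 5.25 grip [ 0.6001 -0.1339  0.2878] x [-0.9512  0.3086 -0.0015] y [ 0.3086  0.9512 -0.0043] z [ 0.0001 -0.0045 -1.    ] F [-3.4138 -5.0646 -0.2616] M [-0.1647  0.0824 -0.0032] w 0.4943059499079893 0.0 j [-0.4137  0.2301  1.4076 -0.0041  1.5019 -1.6705]
shift [ -72.1 -136.9  128.5] rot [-0.14  0.24 80.42]
```

View pics/k2.png

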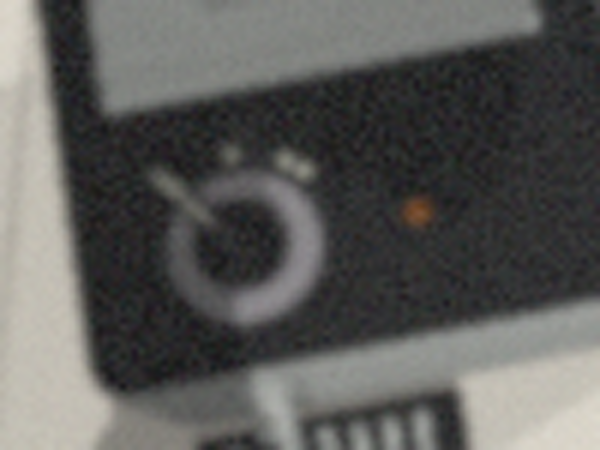

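The pointer (crop (205,212)) now lines up with the long bar (165,182): the knob is at off. On to the rod.

Request:
drive_tool(
  rows=[
    [[-7, -14, 0], [0, 0, 7]],
    [[-14, -27, 0], [0, 0, 14]],
    [[-21, -41, 0], [0, 0, 21]],
    [[-29, -55, 0], [0, 0, 28]],
    [[-36, -68, 0], [0, 0, 35]],
    [[-43, -82, 10], [0, 0, 42]],
    [[-50, -96, 20], [0, 0, 49]],
    [[-58, -110, 30], [0, 0, 56]],
    [[-65, -124, 45], [0, 0, 63]],
    [[-72, -137, 60], [0, 0, 70]],
  ],
)

```text
time: 6.08
eef_pos: [0.6292, -0.2775, 0.2093]
orientation: [0.0, 0.69, 0.724, 0.0]
wrist_force: [0.3, -0.0, -0.0]
width: 0.503
grasp_force: 0.0
```

```bash
python3 - <<'E'
from h import *
st(); go((.6265,-.287,.08),tool(-8.4));go((.6265,-.287,.05),tool(-8.4)); 
E
```

```text
t 6.0833 grip [ 0.6292 -0.2775  0.228 ] x [-0.0475  0.9989 -0.0004] y [0.9989 0.0475 0.0007] z [ 0.0007 -0.0003 -1.    ] F [ 0.2823 -0.0406 -0.049 ] M [-0.0811  0.1048  0.008 ] w 0.5027037438209713 0.0 j [-0.5906  0.4512  1.248   0.0001  1.4417 -0.6381]
shift [ -9.3  -3.3 148. ] rot [ 0.04  0.02 11.12]
shift [ -9.3  -3.3 178. ] rot [ 0.04  0.02 11.12]
```

Request:
drive_tool(
  rows=[
    [[-4, -1, 20], [0, 0, 5]],
    [[-8, -3, 45], [0, 0, 11]],
    [[-9.3, -3.3, 75], [0, 0, 11.1]],
    [[-9.3, -3.3, 100], [0, 0, 11.1]],
    [[-9.3, -3.3, 120], [0, 0, 11.1]],
    [[-9.3, -3.3, 138], [0, 0, 11.1]],
    [[-9.3, -3.3, 155], [0, 0, 11.1]],
    [[-9.3, -3.3, 168], [0, 0, 11.1]],
    [[-9.3, -3.3, 177], [0, 0, 11.1]],
    [[-9.3, -3.3, 178], [0, 0, 11.1]],
  ],
)

```text
time: 6.92
eef_pos: [0.6249, -0.2853, 0.0293]
orientation: [-0.002, 0.755, 0.656, -0.0]
wrist_force: [-0.6, 0.4, 0.6]
width: 0.504
grasp_force: 0.0
```

```bash
python3 - <<'E'
from h import *
st(); go((.6265,-.287,.05),tool(-8.4))
E
```

```text
t 6.9167 grip [ 0.625  -0.2853  0.048 ] x [0.14   0.9902 0.0016] y [ 0.9901 -0.14   -0.0031] z [-0.0028  0.002  -1.    ] F [-0.6366  0.4122  0.5647] M [-0.0495  0.0964  0.0039] w 0.5037619928442036 0.0 j [-0.6037  0.6244  1.3758  0.      1.1449 -0.4633]
shift [-1.5  1.8 -2. ] rot [-0.18 -0.09  0.35]
```

Close gently and read the sideways force.

Request:
drive_tool(
  rows=[
    [[0, 1, -1], [0, 0, 0]],
    [[0, 1, -1], [0, 0, 0]],
    [[0, 1, -1], [0, 0, 0]],
    [[0, 1, -1], [0, 0, 0]],
    [[0, 1, -1], [0, 0, 0]],
    [[0, 1, -1], [0, 0, 0]],
    [[0, 1, -1], [0, 0, 0]],
    [[0, 1, -1], [0, 0, 0]],
    [[0, 1, -1], [0, 0, 0]],
    [[0, 1, -1], [0, 0, 0]],
  ],
  grip=1.0,
  newtons=10,
)

```text
time: 7.75
eef_pos: [0.6276, -0.2868, 0.0333]
orientation: [0.001, 0.755, 0.656, 0.0]
wrist_force: [0.8, -0.8, 3.8]
width: 0.174
grasp_force: 10.0
```

```bash
python3 - <<'E'
from h import *
st()
E
```

```text
t 7.75 grip [ 0.6275 -0.2868  0.052 ] x [ 0.1405  0.9901 -0.0006] y [ 0.9901 -0.1405  0.0014] z [ 0.0013 -0.0008 -1.    ] F [ 0.847  -0.8493  3.8333] M [-0.1184 -0.0167 -0.0107] w 0.17383116292812067 9.995926916599274 j [-0.6033  0.6226  1.3698  0.0001  1.1477 -0.4624]
```

Request:
drive_tool(
  rows=[
    [[0, 0, 0], [0, 0, 0]],
    [[0, 0, 0], [0, 0, 0]],
    [[0, 0, -3], [0, 0, 0]],
    [[0, 0, -8], [0, 0, 0]],
    [[0, 0, -16], [0, 0, 0]],
    [[0, 0, -28], [0, 0, 0]],
    [[0, 0, -45], [0, 0, 0]],
    [[0, 0, -70], [0, 0, 0]],
    [[0, 0, -100], [0, 0, 0]],
    [[0, 0, -110], [0, 0, 0]],
  ],
  newtons=50,
)

```text
time: 8.58
eef_pos: [0.6291, -0.2877, 0.1487]
orientation: [0.004, 0.755, 0.656, 0.001]
wrist_force: [0.2, -0.7, -0.5]
width: 0.171
grasp_force: 50.0
```

```bash
python3 - <<'E'
from h import *
a=capture("top");b=capture("side")
k=lambda i,w,h:cv2.resize(cv2.convertScaleAbs(i,alpha=1.5,beta=10),(w,h),interpolation=2)
cv2.imwrite("pics/r1.png",np.hstack([k(a[150:230,270:380],440,320),k(b[190:290,290:380],288,320)]))
st()
# mouth pose and approach
yaw=np.radians(13);rt=np.array([np.sin(yaw),-np.cos(yaw),0]);ax=rt*np.cos(np.radians(35))+[0,0,np.sin(np.radians(35))]
m=np.array([.6275,.0595,.147])
print("mouth side proj",proj("side",m),"top",proj("top",m))
# distance (collar to mouth): d ; grip at collar+.055
for d in(.16,.13,0): p=m+ax*(d+.055);print(d,p);go(p,tool(13,-35))
E
```

```text
t 8.6833 grip [ 0.6287 -0.2875  0.1652] x [ 0.1402  0.9901 -0.003 ] y [ 0.9901 -0.1402  0.0058] z [ 0.0053 -0.0037 -1.    ] F [-0.2647  0.2798 -1.1035] M [-0.1544  0.0657 -0.009 ] w 0.1689567301505416 49.99602913856506 j [-0.6032  0.5011  1.3057 -0.0001  1.3283 -0.4625]
mouth side proj [311.9 185.6] top [231.4 183.4]
0.16 [ 0.6671 -0.1121  0.2703]
shift [ 168.8   17.9 -108.9] rot [ -6.14 -34.37 -20.49]
0.13 [ 0.6616 -0.0882  0.2531]
shift [191.7   8.9 -91.8] rot [ -6.14 -34.37 -20.49]
0 [0.6376 0.0156 0.1785]
shift [291.3 -29.8 -17.8] rot [ -6.14 -34.37 -20.49]
```

View pics/r1.png

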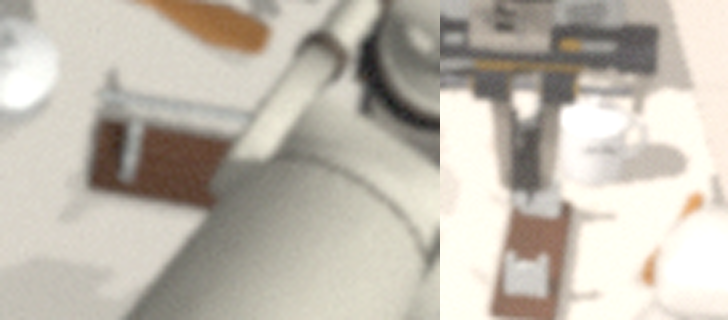

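The rod is held level. Move to the approach pose, tip 30 mm outside the mouth.

Request:
drive_tool(
  rows=[
    [[10, 2, -20], [0, 0, 0]],
    [[25, 4, -40], [-0.6, -3.5, -2]],
    [[45, 6, -60], [-1.2, -7, -4]],
    [[65, 8, -80], [-1.8, -10.5, -6]],
    [[85, 10, -95], [-2.6, -15, -9]],
    [[105, 12, -105], [-3.6, -20, -12]],
    [[125, 14, -109], [-4.5, -25, -15]],
    [[145, 16, -109], [-5.4, -30, -18]],
    [[160, 18, -109], [-6.1, -34.4, -20.5]],
    [[168.8, 17.9, -108.9], [-6.1, -34.4, -20.5]],
  ],
)

```text
time: 9.52
eef_pos: [0.6665, -0.1171, 0.2462]
orientation: [0.23, 0.59, 0.75, -0.189]
wrist_force: [0.6, 0.8, -1.8]
width: 0.165
grasp_force: 50.0
```

```bash
python3 - <<'E'
from h import *
a=capture("top");b=capture("side")
def cr(i,c0,r0,w,h,k):
    i=cv2.resize(cv2.convertScaleAbs(i[r0:r0+h,c0:c0+w],alpha=1.5,beta=10),None,fx=k,fy=k,interpolation=2)
    for q in range(0,w,10): cv2.putText(i,str(c0+q),(q*k,10),0,.3,(0,0,255),1);cv2.line(i,(q*k,12),(q*k,16),(0,0,255),1)
    for q in range(0,h,10): cv2.putText(i,str(r0+q),(0,q*k+4),0,.3,(0,0,255),1);cv2.line(i,(20,q*k),(24,q*k),(0,0,255),1)
    return i
cv2.imwrite("pics/a1.png",np.hstack([cr(a,215,160,66,60,6),cr(b,280,150,66,60,6)]))
st()
s=state();T=R.from_quat(s["orientation"],scalar_first=True).as_matrix();g=s["eef_pos"]-grip_point_offset*T[:,2]
tip=g+.185*T[:,0];print("tip",tip,proj("top",tip),proj("side",tip))
yaw=np.radians(13);rt=np.array([np.sin(yaw),-np.cos(yaw),0]);ax=rt*np.cos(np.radians(35))+[0,0,np.sin(np.radians(35))]
m=np.array([.6275,.0595,.147])
for d in(.16,.12,0): go(m+ax*(d+.055),tool(13,-35))
E
```

```text
t 9.6167 grip [ 0.6654 -0.1093  0.2641] x [-0.1919  0.801  -0.5671] y [ 0.9739  0.2269 -0.0091] z [ 0.1214 -0.554  -0.8236] F [ 0.26   -0.9644  0.287 ] M [ 0.2003  0.1372 -0.0472] w 0.17095431302237274 49.996156096458435 j [-0.0979  0.3182  1.4536 -0.6099  1.2283 -0.1606]
tip [0.6299 0.0388 0.1592] [238.9 181.5] [312.8 185. ]
shift [-6.2  1.1 -3.4] rot [-0.36 -0.45  0.39]
shift [33.8  1.4 -3.1] rot [-0.36 -0.45  0.39]
shift [153.8   2.2  -2.1] rot [-0.36 -0.45  0.39]
```

View pics/a1.png

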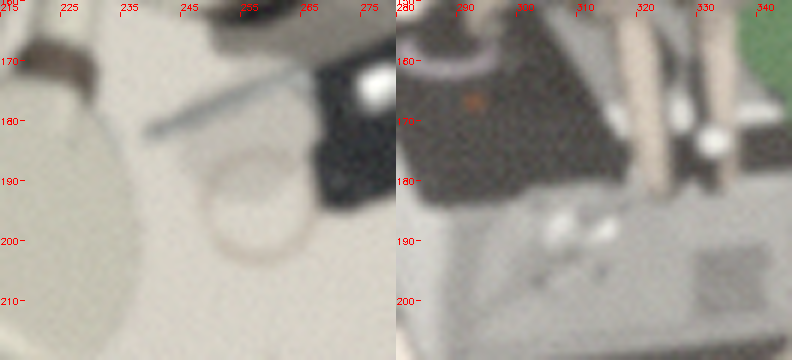

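Tip seen in the top view at (239.5,182), as predicted (238.9,181.5). Enter the flare.

Request:
drive_tool(
  rows=[
    [[-3, 1, -3.4], [-0.4, -0.4, 0.4]],
    [[0, 1.1, -3.4], [-0.4, -0.4, 0.4]],
    [[4, 1.1, -3.4], [-0.4, -0.4, 0.4]],
    [[8, 1.2, -3.3], [-0.4, -0.4, 0.4]],
    [[13, 1.2, -3.3], [-0.4, -0.4, 0.4]],
    [[18, 1.3, -3.2], [-0.4, -0.4, 0.4]],
    [[23, 1.3, -3.2], [-0.4, -0.4, 0.4]],
    [[28, 1.4, -3.1], [-0.4, -0.4, 0.4]],
    [[32, 1.4, -3.1], [-0.4, -0.4, 0.4]],
    [[34, 1.4, -3.1], [-0.4, -0.4, 0.4]],
  ],
)

```text
time: 10.45
eef_pos: [0.6628, -0.0918, 0.234]
orientation: [0.237, 0.594, 0.745, -0.187]
wrist_force: [0.2, -0.4, -1.3]
width: 0.168
grasp_force: 50.0
```

```bash
cat >> h.py <<'E'
yaw=np.radians(13);rt=np.array([np.sin(yaw),-np.cos(yaw),0]);ax=rt*np.cos(np.radians(35))+[0,0,np.sin(np.radians(35))]
m=np.array([.6275,.0595,.147])
def ins(ds):
    st();s=state();T=R.from_quat(s["orientation"],scalar_first=True);g=s["eef_pos"]-grip_point_offset*T.as_matrix()[:,2]
    print("d",(g-m)@ax-.055,"F tool",T.inv().apply(s["wrist_force"]),"M tool",T.inv().apply(s["ft_torque"]))
    for d in ds: go(m+ax*(d+.055),tool(13,-35))
E
python3 -c "
from h import *
ins((.12,.08,0))"
```

```text
t 10.45 grip [ 0.6603 -0.0813  0.2493] x [-0.1809  0.7977 -0.5753] y [0.9746 0.2238 0.0038] z [ 0.1318 -0.56   -0.818 ] F [ 0.1947 -0.4342 -1.2947] M [ 0.3109  0.1748 -0.0009] w 0.16821936238687596 49.99621510505676 j [-0.0507  0.3196  1.4852 -0.6296  1.2183 -0.0872]
d 0.12209517129242484 F tool [0.3632 0.0877 1.3278] M tool [ 0.0837  0.3421 -0.0562]
shift [ 2.1 -0.4  0.8] rot [ 0.14  0.12 -0.18]
shift [42.1 -0.5  0.7] rot [ 0.14  0.12 -0.18]
shift [122.1  -0.7   0.6] rot [ 0.14  0.12 -0.18]
```

Request:
drive_tool(
  rows=[
    [[2, -0.4, 0.8], [0, 0, 0]],
    [[5, -0.4, 0.8], [0, 0, 0]],
    [[8, -0.4, 0.8], [0, 0, 0]],
    [[11, -0.4, 0.8], [0, 0, 0]],
    [[14, -0.4, 0.8], [0, 0, 0]],
    [[17, -0.4, 0.8], [0, 0, 0]],
    [[20, -0.4, 0.8], [0, 0, 0]],
    [[23, -0.4, 0.8], [0, 0, 0]],
    [[26, -0.4, 0.8], [0, 0, 0]],
    [[29, -0.4, 0.8], [0, 0, 0]],
  ],
)

```text
time: 11.28
eef_pos: [0.6575, -0.0697, 0.2172]
orientation: [0.237, 0.595, 0.745, -0.186]
wrist_force: [0.5, 0.1, -1.3]
width: 0.17
grasp_force: 50.0
```

```bash
python3 -c "
from h import *
ins((.08,0))"
```

```text
t 11.2833 grip [ 0.655  -0.0592  0.2324] x [-0.18    0.7976 -0.5756] y [0.9747 0.2233 0.0045] z [ 0.1321 -0.5603 -0.8177] F [ 0.5003  0.069  -1.2752] M [0.2757 0.1149 0.0164] w 0.169822116204385 49.996138215065 j [-0.0149  0.3298  1.5068 -0.6385  1.2129 -0.0362]
d 0.09384449997922995 F tool [0.699  0.4973 1.0702] M tool [ 0.0326  0.2944 -0.0413]
shift [13.9 -0.2  0.1] rot [ 0.16  0.14 -0.23]
shift [93.9 -0.5 -0.1] rot [ 0.16  0.14 -0.23]
```

Request:
drive_tool(
  rows=[
    [[4, 0, 0], [0, 0, 0]],
    [[8, 0, 0], [0, 0, 0]],
    [[12, 0, 0], [0, 0, 0]],
    [[16, 0, 0], [0, 0, 0]],
    [[20, 0, 0], [0, 0, 0]],
    [[24, 0, 0], [0, 0, 0]],
    [[28, 0, 0], [0, 0, 0]],
    [[32, 0, 0], [0, 0, 0]],
    [[36, 0, 0], [0, 0, 0]],
    [[40, -0.2, 0], [0, 0, 0]],
  ],
)

```text
time: 12.12
eef_pos: [0.6501, -0.0378, 0.1941]
orientation: [0.237, 0.595, 0.745, -0.186]
wrist_force: [-0.3, 0.4, -1.1]
width: 0.17
grasp_force: 50.0
```

```bash
python3 -c "
from h import *
ins((.04,0))"
```

```text
t 12.1167 grip [ 0.6476 -0.0273  0.2094] x [-0.18    0.7977 -0.5756] y [0.9748 0.2232 0.0046] z [ 0.1321 -0.5603 -0.8177] F [-0.2666  0.3827 -1.1357] M [ 0.2216  0.1287 -0.0289] w 0.1703768248030196 49.99613106250763 j [ 0.0374  0.35    1.5288 -0.6484  1.2091  0.0337]
d 0.05375173703998807 F tool [ 1.0069 -0.1796  0.6791] M tool [ 0.0793  0.2446 -0.0192]
shift [13.8 -0.2 -0.1] rot [ 0.16  0.14 -0.23]
shift [53.8 -0.4 -0.2] rot [ 0.16  0.14 -0.23]
```

Request:
drive_tool(
  rows=[
    [[4, 0, 0], [0, 0, 0]],
    [[8, 0, 0], [0, 0, 0]],
    [[12, 0, 0], [0, 0, 0]],
    [[16, 0, 0], [0, 0, 0]],
    [[20, 0, 0], [0, 0, 0]],
    [[24, 0, 0], [0, 0, 0]],
    [[28, 0, 0], [0, 0, 0]],
    [[32, 0, 0], [0, 0, 0]],
    [[36, -0.2, 0], [0, 0, 0]],
    [[40, -0.2, 0], [0, 0, 0]],
  ],
)

```text
time: 12.95
eef_pos: [0.6427, -0.0059, 0.171]
orientation: [0.237, 0.595, 0.745, -0.186]
wrist_force: [-0.4, -0.2, -1.3]
width: 0.17
grasp_force: 50.0
```

```bash
python3 -c "
from h import *
ins((0,))"
```

```text
t 12.95 grip [0.6402 0.0046 0.1863] x [-0.1801  0.7977 -0.5756] y [0.9747 0.2233 0.0045] z [ 0.1321 -0.5603 -0.8177] F [-0.4248 -0.1996 -1.3298] M [ 0.2811  0.101  -0.0176] w 0.16996738025002575 49.996140003204346 j [ 0.0901  0.3767  1.5429 -0.6558  1.207   0.1025]
d 0.013697497150846914 F tool [ 0.6827 -0.4646  1.1431] M tool [ 0.0401  0.2965 -0.005 ]
shift [13.7 -0.1 -0.2] rot [ 0.15  0.14 -0.23]
```

Request:
drive_tool(
  rows=[
    [[1, 0, 0], [0, 0, 0]],
    [[2.5, 0, 0], [0, 0, 0]],
    [[4, 0, 0], [0, 0, 0]],
    [[5.5, 0, 0], [0, 0, 0]],
    [[7, 0, 0], [0, 0, 0]],
    [[8, 0, 0], [0, 0, 0]],
    [[9, 0, 0], [0, 0, 0]],
    [[10, 0, 0], [0, 0, 0]],
    [[11, 0, 0], [0, 0, 0]],
    [[12, 0, 0], [0, 0, 0]],
  ],
)

```text
time: 13.78
eef_pos: [0.6406, 0.0034, 0.1643]
orientation: [0.237, 0.595, 0.745, -0.186]
wrist_force: [-0.3, -0.4, -1.8]
width: 0.17
grasp_force: 50.0
```

```bash
python3 -c "
from h import *
ins((0,))"
```

```text
t 13.7833 grip [0.6381 0.0139 0.1796] x [-0.18    0.7977 -0.5756] y [0.9748 0.2232 0.0045] z [ 0.1321 -0.5603 -0.8177] F [-0.2866 -0.4458 -1.8109] M [0.2642 0.1188 0.047 ] w 0.16983758707260568 49.996258020401 j [ 0.1055  0.3858  1.5453 -0.6575  1.2068  0.1223]
d 0.0020673052504752362 F tool [ 0.7384 -0.3872  1.6927] M tool [ 0.0202  0.2842 -0.0701]
shift [ 2.1 -0.1 -0.1] rot [ 0.15  0.14 -0.23]
```

Keep pushing slowly until force along x appears.

Request:
drive_tool(
  rows=[
    [[0.5, 0, 0], [0, 0, 0]],
    [[1, 0, 0], [0, 0, 0]],
    [[1.5, 0, 0], [0, 0, 0]],
    [[2, 0, 0], [0, 0, 0]],
    [[2.5, 0, 0], [0, 0, 0]],
    [[3, 0, 0], [0, 0, 0]],
    [[3.5, 0, 0], [0, 0, 0]],
    [[4, 0, 0], [0, 0, 0]],
    [[4.5, 0, 0], [0, 0, 0]],
    [[5, 0, 0], [0, 0, 0]],
  ],
)

```text
time: 14.62
eef_pos: [0.6405, 0.0048, 0.1637]
orientation: [0.239, 0.595, 0.744, -0.188]
wrist_force: [-0.0, -10.6, 5.2]
width: 0.17
grasp_force: 50.0
```

```bash
python3 -c "
from h import *
ins((0,))"
```

```text
t 14.6167 grip [0.638  0.0154 0.1789] x [-0.1784  0.7949 -0.5799] y [0.975  0.2223 0.0049] z [ 0.1328 -0.5645 -0.8147] F [ -0.0156 -10.5764   5.1861] M [-1.7056  0.0066 -0.0852] w 0.16960497381527506 50.008699893951416 j [ 0.11    0.3889  1.5448 -0.6633  1.2083  0.1305]
d 0.00044830431073541316 F tool [-11.4121  -2.3413   1.7438] M tool [ 0.3589 -1.6618 -0.1608]
shift [ 0.6 -0.3  0.1] rot [ 0.14  0.45 -0.29]
```

Collar stopped on the mouth (11 N axial, d≈0). A slight firm press, then withdraw.

Request:
drive_tool(
  rows=[
    [[1, 0, 0], [0, 0, 0]],
    [[1, 0, 0], [0, 0, 0]],
    [[1, 0, 0], [0, 0, 0]],
    [[-2, 0, 0], [0, 0, 0]],
    [[-6, 0, 0], [0, 0, 0]],
    [[-11, 0, 0], [0, 0, 0]],
    [[-17, 0, 0], [0, 0, 0]],
    [[-23, 0, 0], [0, 0, 0]],
    [[-30, 0, 0], [0, 0, 0]],
    [[-36, 0, 0], [0, 0, 0]],
  ],
)

```text
time: 15.45
eef_pos: [0.6464, -0.0219, 0.1827]
orientation: [0.238, 0.595, 0.745, -0.186]
wrist_force: [-0.4, -0.7, -1.5]
width: 0.17
grasp_force: 50.0
```

```bash
python3 -c "
from h import *
ins((.11,.17))"
```

```text
t 15.45 grip [ 0.6439 -0.0114  0.198 ] x [-0.1799  0.7977 -0.5756] y [0.9748 0.2232 0.0048] z [ 0.1323 -0.5602 -0.8177] F [-0.3681 -0.7018 -1.4687] M [0.3296 0.1142 0.0188] w 0.1699367918851988 49.99623119831085 j [ 0.0635  0.3622  1.537  -0.6523  1.2078  0.0682]
d 0.03386838522516015 F tool [ 0.3517 -0.5225  1.5455] M tool [ 0.021   0.3469 -0.0358]
shift [-76.1   0.2   0.2] rot [ 0.17  0.14 -0.24]
shift [-136.1    0.5    0.4] rot [ 0.17  0.14 -0.24]
```

Request:
drive_tool(
  rows=[
    [[-8, 0, 0], [0, 0, 0]],
    [[-18, 0, 0], [0, 0, 0]],
    [[-30, 0, 0], [0, 0, 0]],
    [[-42, 0, 0], [0, 0, 0]],
    [[-54, 0.2, 0], [0, 0, 0]],
    [[-66, 0.2, 0], [0, 0, 0]],
    [[-78, 0.3, 0], [0, 0, 0]],
    [[-90, 0.4, 0], [0, 0, 0]],
    [[-115, 0.4, 0], [0, 0, 0]],
    [[-140, 0.4, 0], [0, 0, 0]],
  ],
)

```text
time: 16.28
eef_pos: [0.6717, -0.1337, 0.263]
orientation: [0.237, 0.594, 0.746, -0.187]
wrist_force: [0.4, 1.1, -0.3]
width: 0.171
grasp_force: 50.0
```

```bash
python3 - <<'E'
from h import *
ins(())
sau=np.array([.4535,-.234]) 
# final: rod heading 90+hy; tip at saucer centre
for hy in(-8.4,-15):
    u=np.array([np.cos(np.radians(90+hy)),np.sin(np.radians(90+hy))])
    for z in(.2,.042): p=np.r_[sau-.185*u,z];print(hy,p);go(p,tool(hy))
E
```

```text
t 16.2833 grip [ 0.6692 -0.1233  0.2783] x [-0.1816  0.7976 -0.5753] y [0.9745 0.2242 0.0031] z [ 0.1315 -0.56   -0.818 ] F [ 0.3906  1.0889 -0.2957] M [0.288  0.1186 0.0216] w 0.17120838462905297 49.99676048755646 j [-0.1172  0.3087  1.4405 -0.6122  1.226  -0.1786]
d 0.17386142041732516 F tool [ 0.9676  0.6238 -0.3166] M tool [ 0.0299  0.3073 -0.0462]
-8.4 [ 0.4265 -0.417   0.2   ]
shift [-134.4 -302.7  193.2] rot [ 6.72 34.67 20.62]
-8.4 [ 0.4265 -0.417   0.042 ]
shift [ -43.5 -303.2  322.5] rot [ 6.72 34.67 20.62]
-15 [ 0.4056 -0.4127  0.2   ]
shift [-127.2 -322.1  188.1] rot [ 8.74 34.37 27.01]
-15 [ 0.4056 -0.4127  0.042 ]
shift [ -36.3 -322.6  317.3] rot [ 8.74 34.37 27.01]
```

Request:
drive_tool(
  rows=[
    [[-12, -10, 0], [0, 0, 0]],
    [[-25, -30, 12], [0.7, 3.5, 2]],
    [[-40, -60, 30], [1.4, 7, 4]],
    [[-55, -90, 50], [2.1, 11, 6.5]],
    [[-70, -120, 70], [3, 15, 9]],
    [[-82, -150, 90], [3.7, 19, 11.5]],
    [[-94, -180, 112], [4.5, 23, 14]],
    [[-106, -210, 134], [5.3, 27, 16.5]],
    [[-118, -240, 154], [6, 31, 18.5]],
    [[-125, -268, 172], [6.7, 34.7, 20.6]],
  ],
)

```text
time: 17.12
eef_pos: [0.4541, -0.3918, 0.1938]
orientation: [0.001, 0.758, 0.652, 0.002]
wrist_force: [0.5, 0.2, -2.1]
width: 0.169
grasp_force: 50.0
```

```bash
python3 - <<'E'
from h import *
ins(())
for z in(.12,.042): go((.4535,-.234-.185,z),tool(0))
E
```

```text
t 17.1167 grip [ 0.4541 -0.3919  0.2125] x [0.1489 0.9888 0.0014] y [ 0.9888 -0.1489  0.0032] z [ 0.0034  0.0009 -1.    ] F [ 0.5423  0.1764 -2.1226] M [-0.1734  0.1169  0.0268] w 0.1691826726093943 49.99639391899109 j [-0.9149  0.2356  1.5497  0.0033  1.3549 -0.7662]
d 0.31087843420736905 F tool [0.2521 0.5032 2.1246] M tool [ 0.0898 -0.1888 -0.0273]
shift [-27.1   3.1  92.5] rot [ 0.19 -0.07 -8.56]
shift [-27.2   2.9 170.5] rot [ 0.19 -0.07 -8.56]
```

Request:
drive_tool(
  rows=[
    [[-8, 1, 8], [0, 0, -3]],
    [[-16, 2, 18], [0, 0, -6]],
    [[-24, 3, 30], [0, 0, -8.5]],
    [[-27, 3, 42], [0.2, 0, -8.6]],
    [[-27, 3, 54], [0.2, 0, -8.6]],
    [[-27, 3, 66], [0.2, 0, -8.6]],
    [[-27, 3, 76], [0.2, 0, -8.6]],
    [[-27, 3, 84], [0.2, 0, -8.6]],
    [[-27, 3, 90], [0.2, 0, -8.6]],
    [[-27, 3, 93], [0.2, 0, -8.6]],
  ],
)

```text
time: 17.95
eef_pos: [0.4548, -0.4153, 0.0988]
orientation: [-0.002, 0.706, 0.708, -0.0]
wrist_force: [-0.9, 0.1, -1.4]
width: 0.168
grasp_force: 50.0
```

```bash
python3 - <<'E'
from h import *
a=capture("top");b=capture("side")
def cr(i,c0,r0,w,h,k):
    i=cv2.resize(cv2.convertScaleAbs(i[r0:r0+h,c0:c0+w],alpha=1.5,beta=10),None,fx=k,fy=k,interpolation=2)
    for q in range(0,w,10): cv2.putText(i,str(c0+q),(q*k,10),0,.3,(0,0,255),1);cv2.line(i,(q*k,12),(q*k,16),(0,0,255),1)
    for q in range(0,h,10): cv2.putText(i,str(r0+q),(0,q*k+4),0,.3,(0,0,255),1);cv2.line(i,(20,q*k),(24,q*k),(0,0,255),1)
    return i
cv2.imwrite("pics/f1.png",np.hstack([cr(a,305,200,110,120,3),cr(b,190,240,110,120,3)]))
ins(()); s=state();T=R.from_quat(s["orientation"],scalar_first=True).as_matrix();g=s["eef_pos"]-grip_point_offset*T[:,2]
tip=g+.185*T[:,0];print("tip",tip,proj("top",tip),proj("side",tip))
go((.4535,-.234-.185,.04),tool(0))
E
```

```text
t 18.05 grip [ 0.4549 -0.4156  0.1182] x [-0.0032  1.      0.0011] y [ 1.      0.0032 -0.0023] z [-0.0023  0.0011 -1.    ] F [-0.6128  0.4824 -1.6788] M [-0.1129  0.0423 -0.0027] w 0.17165614900168522 49.99614179134369 j [-0.9355  0.3722  1.5761 -0.0013  1.1955 -0.9382]
d 0.2758938495995271 F tool [ 0.4825 -0.6073  1.6808] M tool [ 0.0427 -0.1128  0.003 ]
tip [ 0.4543 -0.2306  0.1184] [339.4 252.2] [249.6 244.1]
shift [-3.5 -1.2 78.2] rot [-0.13 -0.06  0.18]
```

View pics/f1.png

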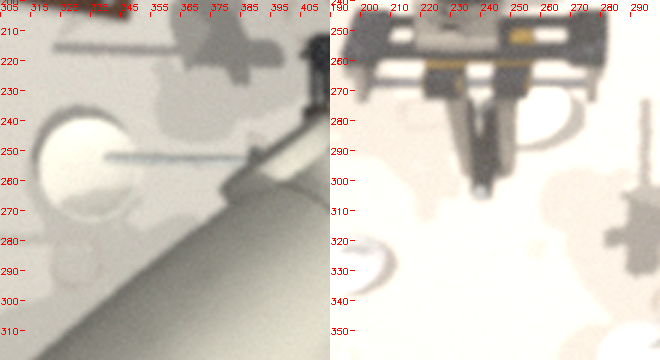

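Request:
drive_tool(
  rows=[
    [[-2, -1, 8], [0, 0, 0]],
    [[-3.5, -1.2, 18], [0, 0, 0]],
    [[-3.5, -1.2, 30], [0, 0, 0]],
    [[-3.5, -1.2, 42], [0, 0, 0]],
    [[-3.5, -1.2, 54], [0, 0, 0]],
    [[-3.5, -1.2, 63], [0, 0, 0]],
    [[-3.5, -1.2, 71], [0, 0, 0]],
    [[-3.5, -1.2, 77], [0, 0, 0]],
    [[-3.5, -1.2, 81], [0, 0, 0]],
    [[-3.5, -1.2, 82], [0, 0, 0]],
  ],
)

```text
time: 18.88
eef_pos: [0.4534, -0.4191, 0.0171]
orientation: [-0.001, 0.706, 0.708, -0.0]
wrist_force: [-0.1, 0.5, -1.1]
width: 0.168
grasp_force: 50.0
```

Request:
drive_tool(
  rows=[
    [[0, 0, 0], [0, 0, 0]],
    [[0, 0, 0], [0, 0, 0]],
    [[0, 0, 0], [0, 0, 0]],
    [[0, 0, 0], [0, 0, 0]],
    [[0, 0, 0], [0, 0, 0]],
    [[0, 0, 0], [0, 0, 0]],
    [[0, 0, 0], [0, 0, 0]],
    [[0, 0, 0], [0, 0, 0]],
    [[0, 0, 0], [0, 0, 0]],
    [[0, 0, 0], [0, 0, 0]],
  ],
)

```text
time: 19.72
eef_pos: [0.4535, -0.4194, 0.0179]
orientation: [-0.001, 0.706, 0.708, -0.0]
wrist_force: [-0.5, -0.2, -1.7]
width: 0.169
grasp_force: 50.0
```

```bash
python3 - <<'E'
from h import *
ins(()); s=state();T=R.from_quat(s["orientation"],scalar_first=True).as_matrix();g=s["eef_pos"]-grip_point_offset*T[:,2]
tip=g+.185*T[:,0];print("tip",tip,proj("top",tip),proj("side",tip),s["joint_velocities"])
a=capture("top");b=capture("side")
k=lambda i:cv2.resize(cv2.convertScaleAbs(i,alpha=1.2),None,fx=4,fy=4,interpolation=2)
cv2.imwrite("pics/f2.png",np.hstack([k(a[215:315,305:405]),k(b[240:340,190:290])]))
E
```

```text
t 19.7167 grip [ 0.4536 -0.4194  0.0366] x [-0.003   1.      0.0007] y [ 1.      0.003  -0.0019] z [-0.0019  0.0007 -1.    ] F [-0.5346 -0.2222 -1.7408] M [-0.1307  0.0217  0.006 ] w 0.16896476604465333 49.99607026576996 j [-0.941   0.4851  1.6056 -0.0013  1.0526 -0.9434]
d 0.23185867243393649 F tool [-0.2218 -0.5319  1.7416] M tool [ 0.0221 -0.1306 -0.0057]
tip [ 0.453  -0.2344  0.0367] [336.4 255.5] [250.7 269.4] [-0.0003 -0.0001 -0.0009  0.0004 -0.0013 -0.0002]
```

View pics/f2.png

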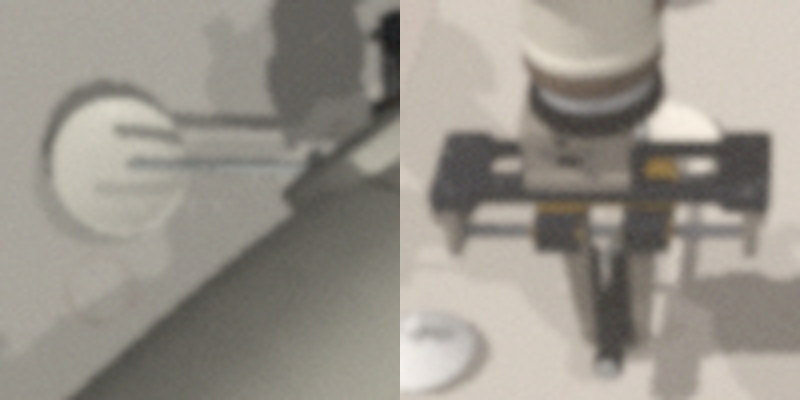

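The rod tip (crop (130,162)) is low over the middle of the saucer, the rod is level and clear, and the arm is still.

```bash
python3 -c "
from station import *
print(job_done())"
```

```text
the job is handed in; nothing more can be done
None
```

The job is handed in: the knob is at off, the rod went in until its collar stopped on the mouth and was drawn fully out, and it is now held level and still, its tip about 33 mm above the worktop over the middle of the saucer.

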